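Turn the keypad keys-up against the riser

TASK

The radio operator's macro keypad is lying on its keys beside the equipment riser. Turn it over end over end against the riser: tip it up on its short end so that it stands against the riser's side panel, then lay it down on its back, gently, not letting it drop. Leave it lying flat on the desk, keys up, close beside that panel, and leave the bottle, the microphone, the mug and the Morse key alone.

Things in the scene. Friction and masses are not known exactly. Their poses are not given: they have to be found in the camera images.
- keypad_mid (a point): Centre of the macro keypad, a rigid slab 58 mm wide (x axis), 140 mm long (y axis) and 26 mm thick (z axis). z points out of its plain back (grey plate, four flush feet): up at the start, down when the keys are up. It starts within about 0.2 rad of square to the panel, y pointing away from the panel, its nearer short end about 25 to 95 mm from it.
- keypad: The same loose keypad, about 0.24 kg; same axes, origin at the centre of the key face, 13 mm from keypad_mid. The light case, with straight sides, takes the 18 mm next to the back; the 8 mm next to the desk at the start are three rows of dark keys whose tops make one flat face, inset 3 to 4 mm from the case's edges.
- panel_foot (a point): Foot of the riser's side panel, the wall to tip the keypad against: the point on the desk midway along the panel's outer face. y points level out of that face, towards the keypad; x runs along the panel, away from the robot; z up. The panel is flat, upright, 300 mm long (150 mm either way along x), 280 mm high.
- riser: The equipment riser, fixed: grey side panels, a board on top carrying a transceiver, an amplifier in the bay; same origin and axes as panel_foot. The board is 20 mm thick, its underside 280 mm above the desk, and overhangs the panel's outer face by 60 mm along its whole length.
- bottle: Bystander: clear water bottle standing on the desk, 64 mm diameter, 190 mm high; origin at the centre of its foot.
- microphone: Bystander: grey desk microphone, base 160 x 85 mm, its silver head leaning towards the robot up to 0.19 m high; origin under the centre of its base.
- mug: Bystander: white mug, 80 mm diameter, 95 mm high, handle on its y side; origin at the centre of its foot.
- morse_key: Bystander: Morse key, dark base 80 x 55 x 14 mm with a metal lever and a black knob on the robot's side, 42 mm high; origin under the centre of its base.

How it is judged:
On the way:
1. the keypad stands on its short end, within about 45 degrees of upright, touching the riser's side panel (angle between keypad_mid's own z axis and vertical between 0.9 and 2.35 rad and height (world z) of keypad_mid between 0.05 and 0.1 m and contact force between keypad and riser above 0.1 N), for 0.2 s.
At the end, for the whole second after the job is handed in: The keypad lies at rest flat on the desk (within 8 degrees), keys up, its centre at most 200 mm out from the riser's side panel and at most 180 mm along it from the panel's middle (angle between keypad_mid's own z axis and vertical above 3 rad and height (world z) of keypad_mid below 0.018 m and y of keypad_mid in the frame of panel_foot between 0 and 0.2 m and x of keypad_mid in the frame of panel_foot between -0.18 and 0.18 m and linear speed of keypad below 0.02 m/s and angular speed of keypad below 0.2 rad/s); the robot touches nothing.
It fails at once if the keypad falls or is thrown (turns faster than 8 rad/s) (angular speed of keypad above 8 rad/s).
It fails at once if the bottle is moved more than 20 mm (distance of bottle from where it was at the start of the episode above 0.02 m).
It fails at once if the microphone is moved more than 20 mm (distance of microphone from where it was at the start of the episode above 0.02 m).
It fails at once if the mug is moved more than 20 mm (distance of mug from where it was at the start of the episode above 0.02 m).
It fails at once if the Morse key is moved more than 20 mm (distance of morse_key from where it was at the start of the episode above 0.02 m).
It also fails if it takes over 56 s, if anything falls off the work surface, if the arm or the gripper's body presses on something with over 40 N, if the wrist force passes 120 N, or if a joint passes its speed limit or range.

ROBOT

A 6-joint arm with a two-finger parallel gripper is mounted at the origin on the work surface. World frame = base frame: x ahead of the robot, y to its left, z up, the work surface at z = 0. Lengths are in m, angles in rad, forces in N, time in s.
With the tool pointing down it reaches from about 0.3 to 0.775 m from the base axis. Payload 14.6 kg.
Tool frame: the origin (TCP) lies on the centre line of the jaws, within the pads' length; the fingertips stand 19 mm ahead of it and the grasp point (between the pads) is the TCP; y points along the fingers, x is the direction in which the jaws open and shut, and the axes are right-handed (so a half turn about y gives the same grasp; the last joint's range is limited). The gripper opens to 94 mm and grips with 3 to 60 N. Pads are 16 mm wide; open, the fingers measure 119 mm over their backs; the gripper's body (75 mm by 177 mm) begins 78 mm behind the grasp point.
Start: joints at [-1.245, 0.3, 1.521, -0, 1.321, -0.067], TCP at [0.211, -0.508, 0.224] pointing down, gripper open.
Joint ranges: [-3.03, 3.03], [-0.79, 2.21], [0.23, 2.52], [-1.04, 4.18], [0, 3.07], [-2.55, 2.55]. Speed limits (rad/s): [2.22, 2.22, 2.57, 3.14, 3.14, 3.14].

INTERFACE

Orientations are given as [roll, pitch, yaw] about the fixed x, y, z axes, in that order (R = Rz(yaw) Ry(pitch) Rx(roll)).
In Python, from station import get_obs, cams, workorder gives the robot as it stands.
- The arm moves only by the shell command python3 -m handwheel 'ROWS' [FORCE]. ROWS is JSON, a list of rows, each an object of numbers: "fingers": the opening, from -1 (shut) to 1 (fully open); "x", "y", "z": the shift along the tool's x, y, z in m; "spin": the turn about the tool's y in degrees. In form: [{"fingers": .., "x": .., "y": .., "z": .., "spin": ..}, ...]. A call has exactly 10 rows; each row is the pose to reach, as a shift and turn from the pose commanded when the call began, along the tool's axes at that moment; what a row does not reach only later rows make up. A row lasts 1/10 s, in which the tool goes at most 50 mm and 8.59 degrees, less where a joint would pass 70% of its speed; a pose out of reach is approached as far as the arm can. A call with a gripper value outside its range is refused whole. The fingers move at their own pace and stop on an object; FORCE is the grip in N (left out, the last holds). Time passes only in rows, so rows that repeat a pose let the fingers close, or fill a call up. It gives the time, the measured TCP pose, the force and the opening at its end, in the units of the state.
- get_obs(): the state, without advancing time (a new reading comes with each control period).
- cams.camera(name): name is "scene" or "side" or "wrist"; returns (picture, depth): 400x640x3 uint8, red, green, blue; 400x640 float32, m along the optical axis (not along the pixel's ray), 0 where there is no reading.
- cams.get_calibration(name): a dict with "fx", "fy", "cx", "cy" (pixels), "view" (4x4, takes a point from world to camera coordinates). Camera axes: x right, y down, z forward; pixel columns grow to the right and rows downward; lengths in m; the calibration is good to about 2 mm. A picture is of the moment at which its call begins: read the wrist's pose just before it. get_calibration takes no time and is no camera call; for the wrist camera it gives the pose at the moment of the call.
- workorder.hand_in(): hands the job in, once; it reports no verdict.
The state is a dict: "time_s": time; "qpos": joint angles; "joint_vel": joint speeds; "tau": joint torques, N m; "ee_pos": TCP position; "eef_rot": TCP orientation; "force": force on the tool from outside, world axes, zero at the start; "moment": the same for the moment, N m; "grip_width": finger opening in m.
Only numpy, scipy, OpenCV 4.12 (cv2) and the standard library are available. Lean on these libraries where they do the work, as an engineer would, in place of code of your own. Each camera call takes 0.05 s, during which the arm holds its last target. There are 200 camera calls.

## Working session

There is one attempt and no reset: what is moved stays moved. The work goes in short steps, Python scripts to look and compute and a shell command to move; the robot and the scene stay as the last step left them, time stands still between calls to the robot, and variables do not carry over. Pictures are saved under pics/ and viewed, about 8 in all and at most 12, crops included, and the job is handed in when it is done.

```bash
ls; mkdir -p pics; python3 - <<'E'
from station import get_obs,cams
import cv2,numpy as np
o=get_obs();print(o)
for n in["scene","side"]:
    p,d=cams.camera(n);cv2.imwrite(f"pics/{n}0.png",p[:,:,::-1]);np.savez(f"pics/{n}0.npz",p=p,d=d)
    c=cams.get_calibration(n);print(n,c["fx"],c["cx"],c["cy"],np.round(np.linalg.inv(c["view"]),3).tolist())
E
```

```text
pics
{'time_s': 0.0, 'qpos': array([-1.24457974e+00,  3.00466822e-01,  1.52158487e+00, -1.10314102e-06,
        1.32073227e+00, -6.65722392e-02]), 'joint_vel': array([-0.00181969, -0.00076653,  0.00024341,  0.00185939, -0.00120551,
        0.0004146 ]), 'tau': array([-7.48854836e-04, -5.31803691e+01, -3.52741635e+01,  7.07976683e-02,
        2.45307258e-02, -1.48669164e-04]), 'ee_pos': array([ 0.21045207, -0.50787209,  0.22388707]), 'eef_rot': array([-1.57071814e+00,  1.18874164e-03, -1.17800718e+00]), 'force': array([-0.0161951 , -1.05481913, -0.6538486 ]), 'moment': array([ 0.01833808,  0.0322101 , -0.03178422]), 'grip_width': 0.0940669524632908}
scene 482.05545930217414 318.4028156870952 210.43584523360997 [[-0.684, 0.59, -0.428, 1.074], [0.729, 0.562, -0.391, 0.514], [0.009, -0.58, -0.815, 1.002], [0.0, 0.0, 0.0, 1.0]]
side 412.1527810090639 315.0705996938065 205.94276852926913 [[-0.817, -0.302, 0.491, 0.065], [-0.576, 0.399, -0.713, 0.817], [0.019, -0.866, -0.5, 0.558], [0.0, 0.0, 0.0, 1.0]]
```

View pics/scene0.png

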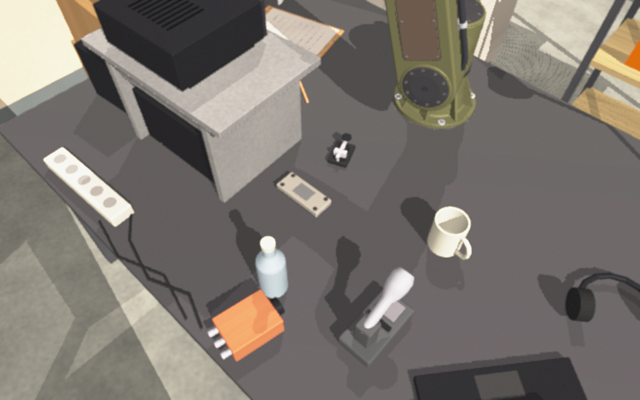

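View pics/side0.png

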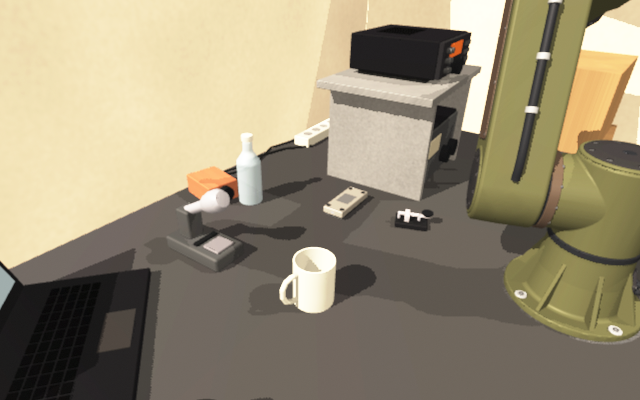

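The scene view shows the keypad at about (303,193), panel foot edge from (221,201) to (300,140), Morse key (341,150), bottle (270,285), microphone (375,325) and mug (450,232). The side view agrees: keypad (346,201) in front of the panel, Morse key just to its right.

```bash
cat > h.py <<'E'
import numpy as np,cv2
from station import get_obs,cams
def cloud(n,d,c=None):
    c=c or cams.get_calibration(n)
    v,u=np.mgrid[:400,:640]
    P=np.stack([(u-c["cx"])/c["fx"]*d,(v-c["cy"])/c["fy"]*d,d],-1)
    T=np.linalg.inv(c["view"]);W=P@T[:3,:3].T+T[:3,3];W[d<=0]=np.nan;return W
def ray(n,u,v,z):
    c=cams.get_calibration(n);T=np.linalg.inv(c["view"])
    r=T[:3,:3]@[(u-c["cx"])/c["fx"],(v-c["cy"])/c["fy"],1];return T[:3,3]+r*(z-T[2,3])/r[2]
E
python3 - <<'E'
from h import *
for n,box in[("scene",(270,335,160,220)),("side",(315,375,180,225))]:
    f=np.load(f"pics/{n}0.npz");W=cloud(n,f["d"]);hsv=cv2.cvtColor(f["p"],cv2.COLOR_RGB2HSV)
    x0,x1,y0,y1=box
    m=np.zeros((400,640),bool);m[y0:y1,x0:x1]=True
    m&=(W[...,2]>.018)&(W[...,2]<.034)&(f["p"].max(-1)>20)
    lab=cv2.connectedComponentsWithStats(m.astype(np.uint8))
    k=1+np.argmax(lab[2][1:,4]);m=lab[1]==k
    P=W[m];print(n,m.sum(),"z",np.median(P[:,2]))
    r=cv2.minAreaRect((P[:,:2]*1000).astype(np.float32));print(r,cv2.boxPoints(r).round().tolist())
    print("desk z",np.nanmedian(W[225:240,300:330,2]))
    # panel
    if n=="scene": q=[(235,140,295,175)]
    else: q=[(340,110,420,165)]
    for a,b,c_,d_ in q:
        Q=W[b:d_,a:c_].reshape(-1,3);Q=Q[np.isfinite(Q[:,0])&(Q[:,2]<.25)&(Q[:,2]>.02)]
        mu=np.median(Q,0);
        for _ in range(4):
            U,S,V=np.linalg.svd(Q-Q.mean(0),full_matrices=False);nrm=V[2];e=abs((Q-Q.mean(0))@nrm);Q=Q[e<max(.004,2*np.median(e))]
        print("panel",nrm,Q.mean(0),len(Q),Q.min(0),Q.max(0))
    # objects
    for nm,(a,b,c_,d_) in ({"bottle":(250,235,292,300),"morse":(322,130,358,170),"mic":(335,265,415,365),"mug":(428,205,472,260)} if n=="scene" else {"bottle":(235,132,265,206),"morse":(393,205,436,232),"mic":(165,185,245,270),"mug":(280,245,340,312)}).items():
        Q=W[b:d_,a:c_].reshape(-1,3);Q=Q[np.isfinite(Q[:,0])&(Q[:,2]>.01)&(Q[:,2]<.25)]
        if len(Q):print(nm,len(Q),np.percentile(Q,2,0).round(3),np.percentile(Q,98,0).round(3))
print("foot corners scene",ray("scene",221,201,0),ray("scene",301,139,0)," side",ray("side",329,178,0),ray("side",425,193,0))
E
```

```text
scene 1043 z 0.025456565772154827
((544.0943603515625, -22.946044921875), (60.87636947631836, 142.53903198242188), 0.3133125305175781) [[513.0, 48.0], [514.0, -94.0], [575.0, -94.0], [574.0, 48.0]]
desk z -0.0002628299457838601
panel [ 4.97524171e-02 -9.98761140e-01 -9.39585720e-04] [ 0.57080318 -0.16709731  0.07981896] 1277 [ 0.43522934 -0.17394183  0.02026289] [ 0.64487243 -0.16085566  0.17351616]
bottle 1569 [0.751 0.088 0.016] [0.834 0.136 0.191]
morse 489 [ 0.325 -0.081  0.011] [ 0.407 -0.017  0.043]
mic 3625 [0.622 0.3   0.017] [0.772 0.381 0.171]
mug 1583 [0.37  0.284 0.014] [0.448 0.386 0.096]
side 643 z 0.026563150048468875
((543.9052124023438, -25.13671112060547), (60.02342987060547, 143.3328857421875), 1.5311378240585327) [[512.0, 46.0], [516.0, -98.0], [576.0, -96.0], [572.0, 47.0]]
desk z 0.0008059265103698143
panel [-0.05033082  0.99873125 -0.00164163] [ 0.53775815 -0.17269254  0.15612163] 4223 [ 0.41445205 -0.18206144  0.04637791] [ 0.66533053 -0.16314767  0.24979065]
bottle 1394 [0.741 0.086 0.013] [0.816 0.133 0.19 ]
morse 519 [ 0.324 -0.076  0.011] [ 0.4   -0.019  0.042]
mic 3725 [0.613 0.13  0.012] [0.888 0.379 0.17 ]
mug 2598 [0.369 0.28  0.014] [0.444 0.386 0.096]
foot corners scene [ 0.69885034 -0.16954003  0.        ] [ 0.39937224 -0.17388055  0.        ]  side [ 0.67767303 -0.14489906  0.        ] [ 0.40203467 -0.23219463  0.        ]
```

```bash
cat >> h.py <<'E'
def plan(*ts,yaw=None):
    "tool-axis shifts (mm) and spin (deg) from the present pose to world targets"
    o=get_obs();from scipy.spatial.transform import Rotation as R
    Rm=R.from_euler('xyz',o["eef_rot"]).as_matrix();y0=np.arctan2(Rm[1,0],Rm[0,0])
    for t in ts: print((Rm.T@(np.array(t)-o["ee_pos"])*1000).round(1), None if yaw is None else round(np.degrees(y0-yaw),1))
E
python3 -c "
from h import *
plan((.25,-.3,.26),(.27,-.19,.26),(.33,0,.26),(.5,.06,.26),yaw=.015)"
```

```text
[-177.   -35.9  116.1] -68.4
[-271.   -35.8  176.7] -68.4
[-423.5  -35.6  304.9] -68.4
[-413.9  -35.6  484.9] -68.4
```

```bash
python3 -m handwheel '[{"x":-0.177,"y":-0.036,"z":0.116,"spin":0},{"x":-0.177,"y":-0.036,"z":0.116,"spin":-8},{"x":-0.177,"y":-0.036,"z":0.116,"spin":-16},{"x":-0.177,"y":-0.036,"z":0.116,"spin":-24},{"x":-0.177,"y":-0.036,"z":0.116,"spin":-32},{"x":-0.271,"y":-0.036,"z":0.177,"spin":-40},{"x":-0.271,"y":-0.036,"z":0.177,"spin":-48},{"x":-0.271,"y":-0.036,"z":0.177,"spin":-56},{"x":-0.424,"y":-0.036,"z":0.305,"spin":-64},{"x":-0.424,"y":-0.036,"z":0.305,"spin":-68.4}]'; python3 -c "
from h import *
plan((.33,0,.26),(.53,.028,.26),(.542,.028,.03),yaw=.015)"
```

```text
[-423.5  -35.6  304.9] -68.4
[-372.8  -35.6  500.4] -68.4
[-368.   194.4  511.4] -68.4validation failed for argument at $[0]...
```

```bash
python3 -m handwheel '[{"fingers":1,"x":-0.177,"y":-0.036,"z":0.116,"spin":0},{"fingers":1,"x":-0.177,"y":-0.036,"z":0.116,"spin":-8},{"fingers":1,"x":-0.177,"y":-0.036,"z":0.116,"spin":-16},{"fingers":1,"x":-0.177,"y":-0.036,"z":0.116,"spin":-24},{"fingers":1,"x":-0.177,"y":-0.036,"z":0.116,"spin":-32},{"fingers":1,"x":-0.271,"y":-0.036,"z":0.177,"spin":-40},{"fingers":1,"x":-0.271,"y":-0.036,"z":0.177,"spin":-48},{"fingers":1,"x":-0.271,"y":-0.036,"z":0.177,"spin":-56},{"fingers":1,"x":-0.424,"y":-0.036,"z":0.305,"spin":-64},{"fingers":1,"x":-0.424,"y":-0.036,"z":0.305,"spin":-68.4}]'; python3 -c "
from h import *
plan((.33,0,.26),(.53,.028,.26),(.542,.028,.03),yaw=.015)"
```

```text
time_s: 1.1
ee_pos: [0.2999, -0.0936, 0.2604]
eef_rot: [-1.571, -0.0, 0.018]
force: [1.3, -0.8, -0.6]
grip_width: 0.0939
[31.8  0.4 93. ] 0.2
[232.2   0.5 117.3] 0.2
[244.2 230.5 117.1] 0.2
```

```bash
python3 -m handwheel '[{"fingers":1,"x":0.032,"y":0,"z":0.093,"spin":0},{"fingers":1,"x":0.032,"y":0,"z":0.093,"spin":0},{"fingers":1,"x":0.244,"y":0,"z":0.12,"spin":0},{"fingers":1,"x":0.244,"y":0,"z":0.12,"spin":0},{"fingers":1,"x":0.244,"y":0,"z":0.12,"spin":0},{"fingers":1,"x":0.244,"y":0,"z":0.12,"spin":0},{"fingers":1,"x":0.244,"y":0,"z":0.12,"spin":0},{"fingers":1,"x":0.244,"y":0.14,"z":0.12,"spin":0},{"fingers":1,"x":0.244,"y":0.14,"z":0.12,"spin":0},{"fingers":1,"x":0.244,"y":0.14,"z":0.12,"spin":0}]'; python3 - <<'E'
from h import *
o=get_obs();print(o["ee_pos"])
ims=[]
for n in["side","wrist"]:
    c=cams.get_calibration(n);p,d=cams.camera(n);ims.append(p[:,:,::-1]);np.savez(f"pics/{n}1.npz",p=p,d=d)
    W=cloud(n,d,c)
    if n=="side":
        D=W-o["ee_pos"]
        for z in np.arange(0,.3,.02):
            m=(np.abs(D[...,2]-z)<.01)&(np.hypot(D[...,0],D[...,1])<.14)
            Q=D[m]
            if len(Q):print(round(z,2),len(Q),Q.min(0).round(3)[:2],Q.max(0).round(3)[:2])
cv2.imwrite("pics/a1.png",cv2.resize(np.vstack(ims),(480,600)))
E
```

```text
time_s: 2.1
ee_pos: [0.5413, 0.029, 0.1175]
eef_rot: [-1.571, 0.002, 0.016]
force: [0.7, -0.5, 0.6]
grip_width: 0.0942
[0.54132984 0.02904361 0.11750881]
0.0 113 [-0.059 -0.01 ] [0.06  0.011]
0.02 112 [-0.059 -0.011] [0.058 0.012]
0.04 124 [-0.059 -0.014] [0.059 0.011]
0.06 115 [-0.06  -0.012] [0.06  0.014]
0.08 189 [-0.081 -0.035] [0.081 0.035]
0.1 529 [-0.087 -0.037] [0.086 0.036]
0.12 807 [-0.089 -0.034] [0.089 0.036]
0.14 280 [-0.041 -0.022] [0.019 0.025]
0.16 278 [-0.041 -0.138] [0.028 0.037]
0.18 330 [-0.037 -0.14 ] [0.038 0.038]
0.2 257 [-0.034 -0.02 ] [0.031 0.034]
0.22 277 [-0.037 -0.046] [0.032 0.06 ]
0.24 398 [-0.073 -0.052] [0.041 0.062]
0.26 736 [-0.136 -0.035] [0.041 0.063]
0.28 794 [-0.139  0.004] [0.036 0.061]
```

View pics/a1.png

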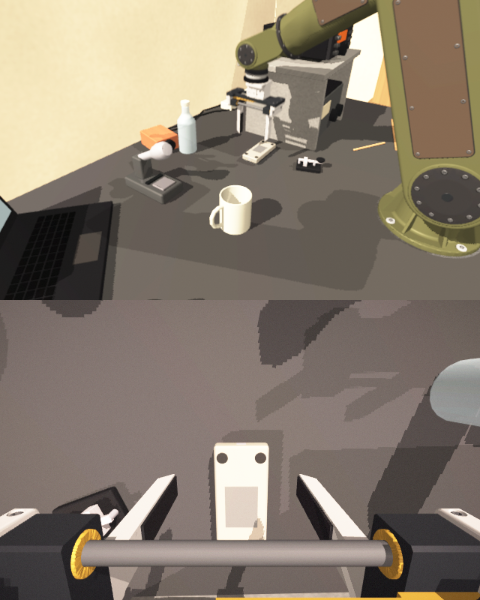

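The gripper hovers over the keypad's outer end. The wrist view shows the keypad (240,490) centred between the fingers, and the side view shows the slim neck above the gripper body. The board's overhang decides how close the tool can get, so I measure the neck and the board edge.

```bash
python3 - <<'E'
from h import *
o=get_obs();e=o["ee_pos"]
f=np.load("pics/side1.npz");W=cloud("side",f["d"]);D=W-e
for z in np.arange(.07,.30,.01):
    m=(np.abs(D[...,2]-z)<.005)&(np.abs(D[...,0])<.1)&(D[...,1]>-.07)&(D[...,1]<.1)
    Q=D[m]
    if len(Q)>5:print(round(z,3),len(Q),np.percentile(Q,[2,98],0).round(3)[:,:2].tolist())
# board edge and tranceiver from first images, in panel frame
nrm=np.array([-.05,.9987,0]);t=np.array([.9987,.05,0]);foot=np.array([.5438,-.170,0])
for n in["scene","side"]:
    W=cloud(n,np.load(f"pics/{n}0.npz")["d"])-foot
    y=W@nrm;x=W@t;z=W[...,2]
    for lo,hi in[(.03,.25),(.283,.296),(.296,.304),(.32,.5)]:
        m=(z>lo)&(z<hi)&(y>-.3)&(y<.10)&(abs(x)<.25)
        print(n,lo,m.sum(),"y",np.percentile(y[m],[2,50,98]).round(3),"x",np.percentile(x[m],[1,99]).round(3),"z",np.percentile(z[m],[2,98]).round(3))
E
```

```text
0.07 50 [[-0.057, -0.01], [0.061, 0.01]]
0.08 42 [[-0.078, -0.031], [0.079, 0.033]]
0.09 232 [[-0.078, -0.029], [0.079, 0.035]]
0.1 270 [[-0.078, -0.026], [0.078, 0.034]]
0.11 216 [[-0.085, -0.028], [0.086, 0.035]]
0.12 660 [[-0.086, -0.031], [0.088, 0.033]]
0.13 137 [[-0.054, -0.021], [0.019, 0.024]]
0.14 140 [[-0.039, -0.018], [0.018, 0.024]]
0.15 140 [[-0.039, -0.019], [0.019, 0.024]]
0.16 92 [[-0.039, -0.023], [0.013, 0.035]]
0.17 182 [[-0.038, -0.031], [0.019, 0.036]]
0.18 184 [[-0.034, -0.018], [0.035, 0.036]]
0.19 116 [[-0.029, -0.009], [0.024, 0.032]]
0.2 145 [[-0.031, -0.011], [0.025, 0.034]]
0.21 120 [[-0.031, -0.013], [0.015, 0.032]]
0.22 150 [[-0.031, -0.043], [0.022, 0.058]]
0.23 144 [[-0.038, -0.043], [0.033, 0.06]]
0.24 195 [[-0.053, -0.042], [0.036, 0.062]]
0.25 229 [[-0.071, 0.052], [0.04, 0.062]]
0.26 285 [[-0.095, 0.033], [0.039, 0.061]]
0.27 315 [[-0.098, 0.041], [0.034, 0.06]]
0.28 302 [[-0.097, 0.052], [0.029, 0.06]]
0.29 272 [[-0.096, 0.051], [0.019, 0.057]]
scene 0.03 7793 y [-0.284  0.     0.004] x [-0.141  0.153] z [0.035 0.232]
scene 0.283 887 y [-0.28   0.06   0.063] x [-0.149  0.165] z [0.283 0.296]
scene 0.296 7623 y [-0.266 -0.021  0.06 ] x [-0.152  0.163] z [0.297 0.302]
scene 0.32 9864 y [-0.287 -0.111 -0.072] x [-0.114  0.139] z [0.323 0.409]
side 0.03 8924 y [-0.268 -0.003  0.001] x [-0.153  0.15 ] z [0.035 0.245]
side 0.283 791 y [-0.255  0.057  0.061] x [-0.157  0.157] z [0.283 0.296]
side 0.296 2359 y [-0.247 -0.022  0.059] x [-0.156  0.158] z [0.297 0.303]
side 0.32 4954 y [-0.285 -0.079 -0.074] x [-0.143  0.133] z [0.322 0.409]
```

```bash
python3 -m handwheel '[{"fingers":1,"x":0.003,"y":0.045,"z":0.011,"spin":0},{"fingers":1,"x":0.003,"y":0.08,"z":0.011,"spin":0},{"fingers":1,"x":0.003,"y":0.094,"z":0.011,"spin":0},{"fingers":1,"x":0.003,"y":0.094,"z":0.011,"spin":0},{"fingers":0,"x":0.003,"y":0.094,"z":0.011,"spin":0},{"fingers":0,"x":0.003,"y":0.094,"z":0.011,"spin":0},{"fingers":0,"x":0.003,"y":0.094,"z":0.011,"spin":0},{"fingers":0,"x":0.003,"y":0.094,"z":0.011,"spin":0},{"fingers":0,"x":0.003,"y":0.094,"z":0.011,"spin":0},{"fingers":0,"x":0.003,"y":0.094,"z":0.011,"spin":0}]' 5; python3 - <<'E'
from h import *
c=cams.get_calibration("wrist");p,d=cams.camera("wrist");cv2.imwrite("pics/w2.png",p[:,:,::-1])
print(get_obs()["ee_pos"])
E
```

```text
time_s: 3.2
ee_pos: [0.5452, 0.04, 0.0269]
eef_rot: [-1.571, -0.0, 0.015]
force: [-3.2, 0.7, 4.6]
grip_width: 0.0583
[0.54520278 0.04004992 0.02687625]
```

View pics/w2.png

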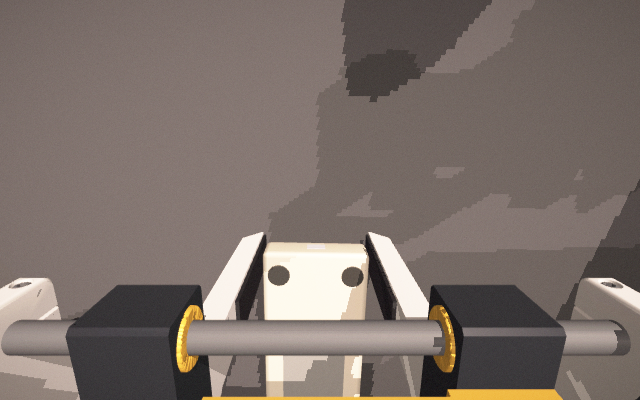

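The wrist view shows the keypad's outer end between the pads, back and two feet (278,275),(352,275) up, 58 mm opening. The grip is good, so I pivot it up with a light grip.

```bash
python3 -m handwheel '[{"fingers":0,"x":0,"y":-0.012,"z":-0.002,"spin":0},{"fingers":0,"x":0,"y":-0.024,"z":-0.005,"spin":0},{"fingers":0,"x":0,"y":-0.035,"z":-0.010,"spin":0},{"fingers":0,"x":0,"y":-0.046,"z":-0.016,"spin":0},{"fingers":0,"x":0,"y":-0.057,"z":-0.022,"spin":0},{"fingers":0,"x":0,"y":-0.067,"z":-0.030,"spin":0},{"fingers":0,"x":0,"y":-0.076,"z":-0.039,"spin":0},{"fingers":0,"x":0,"y":-0.084,"z":-0.047,"spin":0},{"fingers":0,"x":0,"y":-0.090,"z":-0.055,"spin":0},{"fingers":0,"x":0,"y":-0.096,"z":-0.064,"spin":0}]' 5; cat >> h.py <<'E'
def look(name,shift=(-.03,.05,-.05)):
    "side view: key/back/edge points of the keypad under the gripper; crop saved"
    o=get_obs();e=o["ee_pos"];p,d=cams.camera("side");W=cloud("side",d);c=cams.get_calibration("side")
    q=c["view"]@np.r_[e[0],e[1],.06,1];u=int(q[0]/q[2]*c["fx"]+c["cx"]);v=int(q[1]/q[2]*c["fy"]+c["cy"])
    u0,v0=max(0,min(540,u-50)),max(0,min(325,v-40))
    cv2.imwrite(f"pics/{name}.png",cv2.resize(p[v0:v0+75,u0:u0+100,::-1],None,fx=6,fy=6,interpolation=cv2.INTER_CUBIC));print("crop",u0,v0,e)
    np.savez(f"pics/{name}.npz",p=p,d=d)
    D=W-e;m=(abs(D[...,0])<.026)&(abs(D[...,1])<.13)&(W[...,2]>.004)&(W[...,2]<e[2]-.0)
    Q=W[m];print(len(Q))
    for z in np.arange(.005,.16,.01):
        k=abs(Q[:,2]-z)<.005
        if k.sum()>3:print(round(z,3),k.sum(),"y",np.percentile(Q[k,1],[5,50,95]).round(4))
    return Q
E
python3 -c "
from h import *
look('p1')"
```

```text
time_s: 4.25
ee_pos: [0.5461, -0.0246, 0.1229]
eef_rot: [-1.571, -0.0, 0.016]
force: [0.4, 0.3, -1.5]
grip_width: 0.058
crop 296 146 [ 0.54613251 -0.02459946  0.12291219]
546
0.005 16 y [-0.1012 -0.0913 -0.0891]
0.015 32 y [-0.0933 -0.0862 -0.0808]
0.025 38 y [-0.0893 -0.0771 -0.0726]
0.035 35 y [-0.0907 -0.068  -0.0641]
0.045 36 y [-0.0699 -0.0622 -0.0562]
0.055 41 y [-0.0653 -0.0524 -0.0479]
0.065 38 y [-0.068  -0.0449 -0.0401]
0.075 43 y [-0.0456 -0.0376 -0.0314]
0.085 44 y [-0.0378 -0.0284 -0.0238]
0.095 36 y [-0.0284 -0.0196 -0.0159]
0.105 76 y [-0.0215 -0.0172 -0.013 ]
0.115 90 y [-0.0262 -0.0207 -0.016 ]
0.125 21 y [-0.0311 -0.0274 -0.0244]
```

View pics/p1.png

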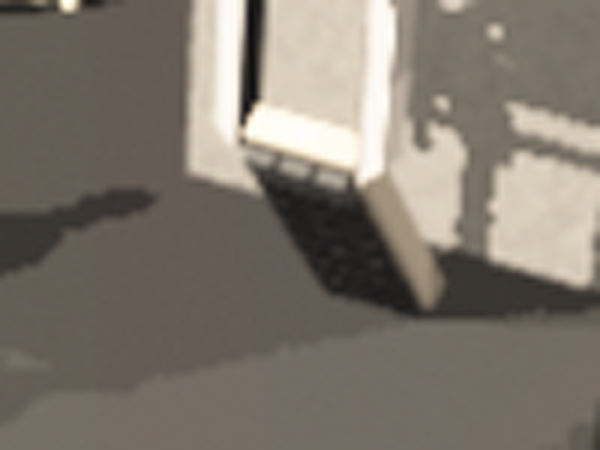

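The side crop shows the keypad standing inclined on its inner short end, dark keys facing the camera, foot near (415,300), top held by the fingers. The slope from depth is about 0.89 rad, so it needs slightly more. After that, tighten the grip, lift a little and turn.

```bash
python3 -m handwheel '[{"fingers":0,"x":0,"y":-0.001,"z":-0.001,"spin":0},{"fingers":0,"x":0,"y":-0.003,"z":-0.003,"spin":0},{"fingers":0,"x":0,"y":-0.0045,"z":-0.0055,"spin":0},{"fingers":0,"x":0,"y":-0.0045,"z":-0.0055,"spin":0},{"fingers":0,"x":0,"y":-0.0045,"z":-0.0055,"spin":0},{"fingers":0,"x":0,"y":-0.0045,"z":-0.0055,"spin":0},{"fingers":0,"x":0,"y":-0.0045,"z":-0.0055,"spin":0},{"fingers":0,"x":0,"y":-0.0045,"z":-0.0055,"spin":0},{"fingers":0,"x":0,"y":-0.0045,"z":-0.0055,"spin":0},{"fingers":0,"x":0,"y":-0.0045,"z":-0.0055,"spin":0}]' 5;
python3 -m handwheel '[{"fingers":-0.2,"x":0,"y":0,"z":0,"spin":0},{"fingers":-0.2,"x":0,"y":0,"z":0,"spin":0},{"fingers":-0.2,"x":0,"y":0,"z":0,"spin":0},{"fingers":-0.2,"x":0,"y":0,"z":0,"spin":0},{"fingers":-0.2,"x":0,"y":-0.006,"z":0,"spin":3},{"fingers":-0.2,"x":0,"y":-0.012,"z":0,"spin":6},{"fingers":-0.2,"x":0,"y":-0.018,"z":0,"spin":9},{"fingers":-0.2,"x":0,"y":-0.018,"z":0,"spin":13},{"fingers":-0.2,"x":0,"y":-0.018,"z":0,"spin":13},{"fingers":-0.2,"x":0,"y":-0.018,"z":0,"spin":13}]' 50; python3 -c "
from h import *
Q=look('p2')
R=.21;o=get_obs()
D=Q[:,:2]-o['ee_pos'][:2];w=D@[np.sin(R),np.cos(R)]
for z in np.arange(.02,.15,.01):
    k=abs(Q[:,2]-z)<.005
    if k.sum()>3:print(round(z,3),np.percentile(w[k],[50,90,95]).round(4))
plan(tuple(o['ee_pos']+[0,-.04,0]))
"
```

```text
time_s: 5.3
ee_pos: [0.5462, -0.0294, 0.1269]
eef_rot: [-1.571, 0.0, 0.016]
force: [0.4, -0.7, -1.3]
grip_width: 0.0579
time_s: 6.3
ee_pos: [0.5461, -0.0294, 0.1448]
eef_rot: [-1.571, 0.0, -0.209]
force: [0.2, 0.8, -2.5]
grip_width: 0.0577
crop 297 146 [ 0.54614582 -0.02941601  0.14481383]
426
0.025 14 y [-0.0916 -0.0886 -0.0815]
0.035 18 y [-0.0869 -0.082  -0.077 ]
0.045 25 y [-0.0788 -0.0739 -0.0688]
0.055 19 y [-0.072  -0.0672 -0.0609]
0.065 24 y [-0.0649 -0.0604 -0.0533]
0.075 27 y [-0.058  -0.0522 -0.0463]
0.085 26 y [-0.0514 -0.0449 -0.0409]
0.095 27 y [-0.0462 -0.0395 -0.0328]
0.105 41 y [-0.0367 -0.0307 -0.0258]
0.115 35 y [-0.0311 -0.0256 -0.0178]
0.125 60 y [-0.0268 -0.0204 -0.0144]
0.135 74 y [-0.031  -0.0238 -0.017 ]
0.145 36 y [-0.0384 -0.0317 -0.0246]
0.02 [-0.0597 -0.0588 -0.0587]
0.03 [-0.0546 -0.0528 -0.0519]
0.04 [-0.0483 -0.0454 -0.045 ]
0.05 [-0.0419 -0.0387 -0.0381]
0.06 [-0.0337 -0.0318 -0.0307]
0.07 [-0.0262 -0.024  -0.0236]
0.08 [-0.0207 -0.0176 -0.0168]
0.09 [-0.0135 -0.0099 -0.0096]
0.1 [-0.0053 -0.0031 -0.0027]
0.11 [0.     0.0037 0.004 ]
0.12 [0.0076 0.01   0.0106]
0.13 [0.0075 0.0114 0.0125]
0.14 [0.0019 0.0072 0.0078]
[  8.3  -0.  -39.1] None
```

```bash
python3 -m handwheel '[{"fingers":-0.2,"x":0.002,"y":-0.002,"z":-0.010,"spin":0},{"fingers":-0.2,"x":0.004,"y":-0.002,"z":-0.020,"spin":0},{"fingers":-0.2,"x":0.006,"y":-0.002,"z":-0.030,"spin":0},{"fingers":-0.2,"x":0.008,"y":-0.002,"z":-0.038,"spin":0},{"fingers":-0.2,"x":0.009,"y":-0.002,"z":-0.043,"spin":0},{"fingers":-0.2,"x":0.0095,"y":-0.002,"z":-0.046,"spin":0},{"fingers":-0.2,"x":0.010,"y":-0.002,"z":-0.047,"spin":0},{"fingers":-0.2,"x":0.010,"y":-0.002,"z":-0.048,"spin":0},{"fingers":-0.2,"x":0.010,"y":-0.002,"z":-0.048,"spin":0},{"fingers":-0.2,"x":0.010,"y":-0.002,"z":-0.048,"spin":0}]' 50; python3 - <<'E'
from h import *
o=get_obs();e=o["ee_pos"];print(e,o["force"],o["moment"])
p,d=cams.camera("side");W=cloud("side",d);D=W-e
t=np.array([.9987,.05,0]);n=np.array([-.05,.9987,0]);foot=np.array([.5438,-.170,0])
X=(W-foot)@t;Y=(W-foot)@n;Z=W[...,2]
m=(abs(D[...,0])<.05)&(Y<.09)&(Y>-.01)&(Z>.14)&(Z<.26)  # panel now
k=(X>-.13)&(X<.0)&(Z>.05)&(Z<.24)&(abs(Y)<.02)
print("panel Y",np.median(Y[k]),k.sum())
k=(abs(X)<.14)&(Z>.283)&(Z<.297)&(Y>.04)&(Y<.075);print("board Y",np.percentile(Y[k],[50,90]),k.sum())
k=(abs(D[...,0])<.05)&(D[...,2]>.13)&(D[...,2]<.155)&(abs(D[...,1])<.06);print("neck Y",np.percentile(Y[k],[2,98]),k.sum(),"TCP Y",(e-foot)@n)
cv2.imwrite("pics/p3.png",cv2.resize(p[60:230,270:450,::-1],None,fx=3.5,fy=3.5,interpolation=cv2.INTER_CUBIC)[:595])
E
```

```text
time_s: 7.35
ee_pos: [0.5459, -0.0783, 0.147]
eef_rot: [-1.571, -0.0, -0.211]
force: [-0.4, -0.5, -2.8]
grip_width: 0.0576
[ 0.54593294 -0.07826823  0.14697421] [-0.44671598 -0.48793842 -2.78939894] [ 0.03122921 -0.1039535   0.02204266]
panel Y -0.0023756816719140363 2656
board Y [0.05747627 0.05969442] 410
neck Y [0.04144703 0.1195559 ] 379 TCP Y 0.09150587144851352
```

View pics/p3.png

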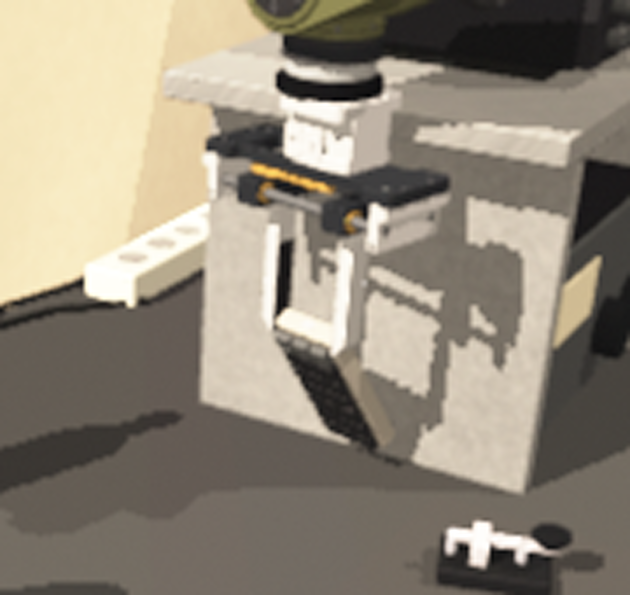

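The side crop shows the tilted keypad held under the overhang, its foot (370,440) still a little off the panel; neck box at (335,135) is just outside the board edge. Clearance looks about 2 mm short, so I fit the key-face angle precisely before reducing it.

```bash
cat >> h.py <<'E'
def face(d,p,e,yaw,cam="side"):
    "angle of the key face: RANSAC-like plane fit to dark points under the TCP"
    W=cloud(cam,d);D=W-e
    a=D@[np.cos(yaw),np.sin(yaw),0];b=D@[-np.sin(yaw),np.cos(yaw),0]
    m=(abs(a)<.024)&(abs(b)<.11)&(D[...,2]<-.022)&(W[...,2]>.012)&(p.max(-1)<110)
    Q=np.stack([a[m],b[m],D[...,2][m]],-1)
    for _ in range(8):
        c=Q.mean(0);n=np.linalg.svd(Q-c,full_matrices=False)[2][2];r=abs((Q-c)@n);Q=Q[r<max(.0025,2.5*np.median(r))]
    n*=np.sign(n[1]);return len(Q),np.arctan2(n[1],-n[2]),n,c
E
python3 - <<'E'
from h import *
f=np.load("pics/p2.npz");print(face(f["d"],f["p"],np.array([.54614,-.02941,.14481]),-.209))
f=np.load("pics/p1.npz");print(face(f["d"],f["p"],np.array([.54613,-.0246,.12291]),.016))
o=get_obs()
for n in["side","scene"]:
    p,d=cams.camera(n);print(n,face(d,p,o["ee_pos"],-.21,n))
E
```

```text
(256, np.float64(0.953612658706716), array([-0.00138246,  0.81551084, -0.57874015]), array([-0.0012635 , -0.02531134, -0.07211991]))
(243, np.float64(0.8889948234123307), array([ 0.00472668,  0.77643001, -0.63018576]), array([-0.00044833, -0.02610041, -0.06628006]))
side (254, np.float64(0.9546421017688014), array([ 0.00394316,  0.81610062, -0.57789639]), array([-0.00126042, -0.02581723, -0.07261309]))
scene (98, np.float64(0.7971819259725861), array([ 0.86964868,  0.35316731, -0.3449406 ]), array([ 0.00767855, -0.0702227 , -0.08917036]))
```

```bash
python3 -m handwheel '[{"fingers":-0.2,"x":-0.003,"y":0,"z":0.012,"spin":0},{"fingers":-0.2,"x":-0.006,"y":0,"z":0.024,"spin":0},{"fingers":-0.2,"x":-0.009,"y":0,"z":0.036,"spin":0},{"fingers":-0.2,"x":-0.010,"y":0.006,"z":0.044,"spin":0},{"fingers":-0.2,"x":-0.010,"y":0.012,"z":0.044,"spin":0},{"fingers":-0.2,"x":-0.010,"y":0.017,"z":0.044,"spin":0},{"fingers":-0.2,"x":-0.010,"y":0.0195,"z":0.044,"spin":0},{"fingers":-0.2,"x":-0.010,"y":0.0195,"z":0.044,"spin":0},{"fingers":-0.2,"x":-0.010,"y":0.0195,"z":0.044,"spin":0},{"fingers":-0.2,"x":-0.010,"y":0.0195,"z":0.044,"spin":0}]' 50; 
python3 -m handwheel '[{"fingers":-0.2,"x":0,"y":0,"z":0,"spin":0},{"fingers":-0.2,"x":0,"y":0.001,"z":0.001,"spin":0},{"fingers":-0.2,"x":0,"y":0.002,"z":0.003,"spin":0},{"fingers":-0.2,"x":0,"y":0.0028,"z":0.004,"spin":0},{"fingers":-0.2,"x":0,"y":0.0028,"z":0.004,"spin":0},{"fingers":-0.2,"x":0,"y":0.0028,"z":0.004,"spin":0},{"fingers":-0.2,"x":0,"y":0.0028,"z":0.004,"spin":0},{"fingers":-0.2,"x":0,"y":0.0028,"z":0.004,"spin":0},{"fingers":-0.2,"x":0,"y":0.0028,"z":0.004,"spin":0},{"fingers":-0.2,"x":0,"y":0.0028,"z":0.004,"spin":0}]' 5; python3 - <<'E'
from h import *
o=get_obs();p,d=cams.camera("side");print(face(d,p,o["ee_pos"],-.21))
E
```

```text
time_s: 8.5
ee_pos: [0.5454, -0.0336, 0.1275]
eef_rot: [-1.571, -0.0, -0.212]
force: [-0.4, -0.2, -1.9]
grip_width: 0.0572
time_s: 9.5
ee_pos: [0.5464, -0.0294, 0.1248]
eef_rot: [-1.571, -0.0, -0.211]
force: [0.5, 3.4, 5.2]
grip_width: 0.0583
(206, np.float64(0.9226466773404077), array([-0.00318097,  0.79719821, -0.60370928]), array([-0.00149601, -0.0241697 , -0.06735592]))
```

```bash
python3 -m handwheel '[{"fingers":-0.2,"x":0,"y":0,"z":0,"spin":0},{"fingers":-0.2,"x":0,"y":0,"z":0,"spin":0},{"fingers":-0.2,"x":0,"y":0,"z":0,"spin":0},{"fingers":-0.2,"x":0,"y":-0.008,"z":0,"spin":0},{"fingers":-0.2,"x":0,"y":-0.016,"z":0,"spin":0},{"fingers":-0.2,"x":0,"y":-0.022,"z":0,"spin":0},{"fingers":-0.2,"x":0.0025,"y":-0.022,"z":-0.012,"spin":0},{"fingers":-0.2,"x":0.005,"y":-0.022,"z":-0.024,"spin":0},{"fingers":-0.2,"x":0.0075,"y":-0.022,"z":-0.036,"spin":0},{"fingers":-0.2,"x":0.0085,"y":-0.022,"z":-0.042,"spin":0}]' 50; 
python3 -m handwheel '[{"fingers":-0.2,"x":0.0005,"y":0,"z":-0.0025,"spin":0},{"fingers":-0.2,"x":0.001,"y":0,"z":-0.005,"spin":0},{"fingers":-0.2,"x":0.0012,"y":0,"z":-0.006,"spin":0},{"fingers":-0.2,"x":0.0014,"y":0,"z":-0.007,"spin":0},{"fingers":-0.2,"x":0.0015,"y":0,"z":-0.0075,"spin":0},{"fingers":-0.2,"x":0.0016,"y":0,"z":-0.008,"spin":0},{"fingers":-0.2,"x":0.0016,"y":0,"z":-0.008,"spin":0},{"fingers":-0.2,"x":0.0016,"y":0,"z":-0.008,"spin":0},{"fingers":-0.2,"x":0.0016,"y":0,"z":-0.008,"spin":0},{"fingers":-0.2,"x":0.0016,"y":0,"z":-0.008,"spin":0}]' 50; python3 - <<'E'
from h import *
o=get_obs();print(o["force"],o["moment"]);p,d=cams.camera("side");print(face(d,p,o["ee_pos"],-.21)[:2])
E
```

```text
time_s: 10.55
ee_pos: [0.5455, -0.074, 0.1463]
eef_rot: [-1.571, 0.001, -0.213]
force: [0.9, -1.4, -2.7]
grip_width: 0.0576
time_s: 11.55
ee_pos: [0.5456, -0.0803, 0.1467]
eef_rot: [-1.571, 0.0, -0.211]
force: [-0.6, 4.1, 1.1]
grip_width: 0.0578
[-0.59128031  4.08194776  1.09188684] [1.23799774e+00 1.87376293e-01 1.12491581e-03]
(246, np.float64(0.9346085753249834))
```

Contact: +4.1 N outward on the tool with a moment placing it well below the gripper (the foot on the panel), angle 0.935 rad, held for over 0.4 s; centre about 83 mm high. Now back out and square up.

```bash
python3 -m handwheel '[{"fingers":-0.2,"x":-0.004,"y":0,"z":0.015,"spin":0},{"fingers":-0.2,"x":-0.011,"y":0,"z":0.040,"spin":0},{"fingers":-0.2,"x":-0.018,"y":0,"z":0.068,"spin":-3},{"fingers":-0.2,"x":-0.026,"y":0,"z":0.096,"spin":-6},{"fingers":-0.2,"x":-0.033,"y":0,"z":0.124,"spin":-9},{"fingers":-0.2,"x":-0.041,"y":0,"z":0.152,"spin":-12},{"fingers":-0.2,"x":-0.048,"y":0,"z":0.180,"spin":-15},{"fingers":-0.2,"x":-0.055,"y":0,"z":0.205,"spin":-15},{"fingers":-0.2,"x":-0.059,"y":0,"z":0.222,"spin":-15},{"fingers":-0.2,"x":-0.059,"y":0,"z":0.222,"spin":-15}]' 50; 
python3 -m handwheel '[{"fingers":-0.2,"x":0,"y":0.005,"z":0,"spin":0},{"fingers":-0.2,"x":0,"y":0.010,"z":0,"spin":0},{"fingers":-0.2,"x":0,"y":0.015,"z":0,"spin":0},{"fingers":-0.2,"x":0,"y":0.019,"z":0,"spin":0},{"fingers":-0.2,"x":0,"y":0.0205,"z":0,"spin":0},{"fingers":-0.2,"x":0,"y":0.0205,"z":0,"spin":0},{"fingers":-0.2,"x":0,"y":0.0205,"z":0,"spin":0},{"fingers":-0.2,"x":0,"y":0.0205,"z":0,"spin":0},{"fingers":-0.2,"x":0,"y":0.0205,"z":0,"spin":0},{"fingers":-0.2,"x":0,"y":0.0205,"z":0,"spin":0}]' 50; python3 - <<'E'
from h import *
o=get_obs();p,d=cams.camera("side");n,e,nn,c=face(d,p,o["ee_pos"],.05);print(e,c,o["ee_pos"])
E
```

```text
time_s: 12.6
ee_pos: [0.534, 0.1512, 0.1465]
eef_rot: [-1.571, -0.0, 0.053]
force: [0.8, -0.0, -1.7]
grip_width: 0.0572
time_s: 13.6
ee_pos: [0.5345, 0.149, 0.1262]
eef_rot: [-1.571, -0.0, 0.05]
force: [-0.3, -0.3, -1.6]
grip_width: 0.0574
0.9239171919303167 [-0.0008023  -0.02399017 -0.06713189] [0.53449558 0.14902595 0.12623435]
```

```bash
python3 -m handwheel '[{"fingers":-0.2,"x":0,"y":0,"z":0.012,"spin":0},{"fingers":-0.2,"x":0,"y":0,"z":0.024,"spin":0},{"fingers":-0.2,"x":0,"y":0,"z":0.036,"spin":0},{"fingers":-0.2,"x":0,"y":0.001,"z":0.036,"spin":0},{"fingers":-0.2,"x":0,"y":0.001,"z":0.036,"spin":0},{"fingers":-0.2,"x":0,"y":0.001,"z":0.036,"spin":0},{"fingers":-0.2,"x":0,"y":0.001,"z":0.036,"spin":0},{"fingers":-0.2,"x":0,"y":0.001,"z":0.036,"spin":0},{"fingers":-0.2,"x":0,"y":0.001,"z":0.036,"spin":0},{"fingers":-0.2,"x":0,"y":0.001,"z":0.036,"spin":0}]' 50; 
python3 -m handwheel '[{"fingers":-0.2,"x":0,"y":0,"z":0,"spin":0},{"fingers":-0.2,"x":0,"y":0,"z":0,"spin":0},{"fingers":-0.2,"x":0,"y":-0.003,"z":-0.009,"spin":0},{"fingers":-0.2,"x":0,"y":-0.009,"z":-0.021,"spin":0},{"fingers":-0.2,"x":0,"y":-0.0135,"z":-0.033,"spin":0},{"fingers":-0.2,"x":0,"y":-0.017,"z":-0.046,"spin":0},{"fingers":-0.2,"x":0,"y":-0.019,"z":-0.060,"spin":0},{"fingers":-0.2,"x":0,"y":-0.0195,"z":-0.068,"spin":0},{"fingers":-0.2,"x":0,"y":-0.0195,"z":-0.073,"spin":0},{"fingers":-0.2,"x":0,"y":-0.0195,"z":-0.073,"spin":0}]' 5; python3 - <<'E'
from h import *
o=get_obs();p,d=cams.camera("side");n,e,nn,c=face(d,p,o["ee_pos"],.05);print(n,e,c,o["ee_pos"])
look("p4")
E
```

```text
time_s: 14.65
ee_pos: [0.5327, 0.1848, 0.1252]
eef_rot: [-1.571, -0.0, 0.05]
force: [0.2, -0.2, -1.1]
grip_width: 0.0575
time_s: 15.65
ee_pos: [0.5363, 0.1114, 0.1445]
eef_rot: [-1.571, 0.0, 0.05]
force: [0.6, -0.6, -2.0]
grip_width: 0.0583
490 1.2866488353643792 [-0.0002922  -0.00265037 -0.07622117] [0.53632915 0.11141601 0.14447263]
crop 269 169 [0.53628571 0.11190458 0.144457  ]
961
0.005 17 y [0.0772 0.0907 0.1095]
0.015 60 y [0.0812 0.0936 0.0965]
0.025 58 y [0.0853 0.0953 0.0989]
0.035 66 y [0.0905 0.0989 0.1016]
0.045 51 y [0.0927 0.1017 0.1049]
0.055 73 y [0.0848 0.1045 0.1083]
0.065 50 y [0.0994 0.1079 0.1108]
0.075 65 y [0.1029 0.1096 0.1127]
0.085 65 y [0.1034 0.1141 0.1165]
0.095 71 y [0.1087 0.1161 0.1192]
0.105 71 y [0.1111 0.1195 0.1219]
0.115 58 y [0.114  0.1221 0.125 ]
0.125 85 y [0.1165 0.1251 0.1282]
0.135 126 y [0.1121 0.12   0.1263]
0.145 45 y [0.106  0.1103 0.1179]
```

View pics/p4.png

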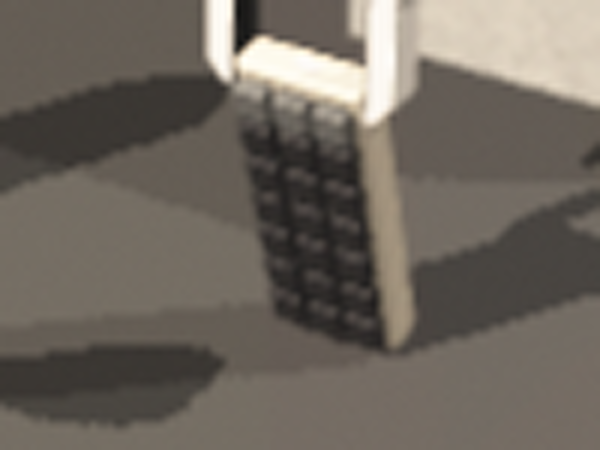

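The crop shows the keypad nearly upright, keys to the camera, foot at (390,345). The slope is 1.29 rad: the foot has slid about 20 mm towards the panel. Carry it back out, set it down with some weight on the foot, and continue with the lightest grip.

```bash
python3 -m handwheel '[{"fingers":-0.2,"x":0,"y":0,"z":0,"spin":0},{"fingers":-0.2,"x":0,"y":0,"z":0,"spin":0},{"fingers":-0.2,"x":0,"y":-0.003,"z":0,"spin":0},{"fingers":-0.2,"x":0,"y":-0.003,"z":0.012,"spin":0},{"fingers":-0.2,"x":0,"y":-0.003,"z":0.024,"spin":0},{"fingers":-0.2,"x":0,"y":-0.003,"z":0.036,"spin":0},{"fingers":-0.2,"x":0,"y":-0.001,"z":0.036,"spin":0},{"fingers":-0.2,"x":0,"y":0.0005,"z":0.036,"spin":0},{"fingers":-0.2,"x":0,"y":0.002,"z":0.036,"spin":0},{"fingers":-0.2,"x":0,"y":0.002,"z":0.036,"spin":0}]' 50; 
python3 -m handwheel '[{"fingers":-0.2,"x":0,"y":0,"z":0,"spin":0},{"fingers":-0.2,"x":0,"y":0,"z":0,"spin":0},{"fingers":-0.2,"x":0,"y":-0.001,"z":-0.007,"spin":0},{"fingers":-0.2,"x":0,"y":-0.0025,"z":-0.015,"spin":0},{"fingers":-0.2,"x":0,"y":-0.003,"z":-0.022,"spin":0},{"fingers":-0.2,"x":0,"y":-0.003,"z":-0.030,"spin":0},{"fingers":-0.2,"x":0,"y":-0.003,"z":-0.038,"spin":0},{"fingers":-0.2,"x":0,"y":-0.0025,"z":-0.050,"spin":0},{"fingers":-0.2,"x":0,"y":-0.002,"z":-0.062,"spin":0},{"fingers":-0.2,"x":0,"y":-0.002,"z":-0.062,"spin":0}]' 3; python3 - <<'E'
from h import *
o=get_obs();p,d=cams.camera("side");n,e,nn,c=face(d,p,o["ee_pos"],.05);print(n,e,c,o["ee_pos"])
look("p5")
E
```

```text
time_s: 16.75
ee_pos: [0.5344, 0.1476, 0.1423]
eef_rot: [-1.571, 0.001, 0.05]
force: [-0.1, 0.4, -1.9]
grip_width: 0.0577
time_s: 17.75
ee_pos: [0.5379, 0.0845, 0.1449]
eef_rot: [-1.571, -0.0, 0.049]
force: [-0.6, 0.6, 2.1]
grip_width: 0.0583
542 1.5117036840332376 [-0.00080389  0.01170504 -0.07793772] [0.53791766 0.08450031 0.14491206]
crop 275 164 [0.53784183 0.08524802 0.14489559]
1042
0.005 24 y [0.0835 0.0923 0.0958]
0.015 64 y [0.0844 0.0927 0.0949]
0.025 62 y [0.0843 0.0925 0.0956]
0.035 73 y [0.0878 0.0942 0.0968]
0.045 59 y [0.0879 0.0948 0.0973]
0.055 83 y [0.0895 0.0947 0.0978]
0.065 55 y [0.0899 0.096  0.0993]
0.075 81 y [0.0899 0.0962 0.0993]
0.085 64 y [0.0894 0.0975 0.0999]
0.095 76 y [0.0902 0.0968 0.1002]
0.105 71 y [0.0919 0.0994 0.1014]
0.115 75 y [0.0913 0.0991 0.1017]
0.125 78 y [0.095  0.1008 0.1032]
0.135 118 y [0.0883 0.0953 0.1022]
0.145 59 y [0.0785 0.0857 0.0935]
```

```bash
python3 -m handwheel '[{"fingers":-0.2,"x":0,"y":-0.0015,"z":0,"spin":0},{"fingers":-0.2,"x":0,"y":-0.0015,"z":-0.008,"spin":0},{"fingers":-0.2,"x":0,"y":-0.0015,"z":-0.016,"spin":0},{"fingers":-0.2,"x":0,"y":-0.0015,"z":-0.024,"spin":0},{"fingers":-0.2,"x":0,"y":-0.001,"z":-0.032,"spin":0},{"fingers":-0.2,"x":0,"y":0.0005,"z":-0.042,"spin":0},{"fingers":-0.2,"x":0,"y":0.0025,"z":-0.052,"spin":0},{"fingers":-0.2,"x":0,"y":0.004,"z":-0.058,"spin":0},{"fingers":-0.2,"x":0,"y":0.006,"z":-0.064,"spin":0},{"fingers":-0.2,"x":0,"y":0.006,"z":-0.064,"spin":0}]' 3; python3 - <<'E'
from h import *
o=get_obs();p,d=cams.camera("side");n,e,nn,c=face(d,p,o["ee_pos"],.05);print(n,e,c,o["ee_pos"])
look("p5")
E
```

```text
time_s: 18.85
ee_pos: [0.541, 0.0214, 0.1385]
eef_rot: [-1.571, -0.0, 0.05]
force: [0.7, 0.2, 2.1]
grip_width: 0.0579
522 1.7172871914179493 [-0.000286    0.02632103 -0.07326112] [0.54095752 0.02144579 0.13851666]
crop 288 154 [0.54088644 0.02185142 0.13850916]
967
0.005 11 y [0.0466 0.0492 0.0996]
0.015 59 y [0.0502 0.0544 0.0573]
0.025 71 y [0.0466 0.0521 0.0561]
0.035 68 y [0.0471 0.0517 0.055 ]
0.045 66 y [0.0435 0.05   0.0538]
0.055 73 y [0.0451 0.0491 0.0526]
0.065 63 y [0.0404 0.0472 0.0505]
0.075 84 y [0.0374 0.0462 0.0496]
0.085 68 y [0.0368 0.044  0.0471]
0.095 91 y [0.035  0.0427 0.0461]
0.105 64 y [0.034  0.0414 0.0448]
0.115 84 y [0.0327 0.0397 0.0431]
0.125 70 y [0.0329 0.039  0.0411]
0.135 95 y [0.0273 0.036  0.0403]
```

View pics/p5.png

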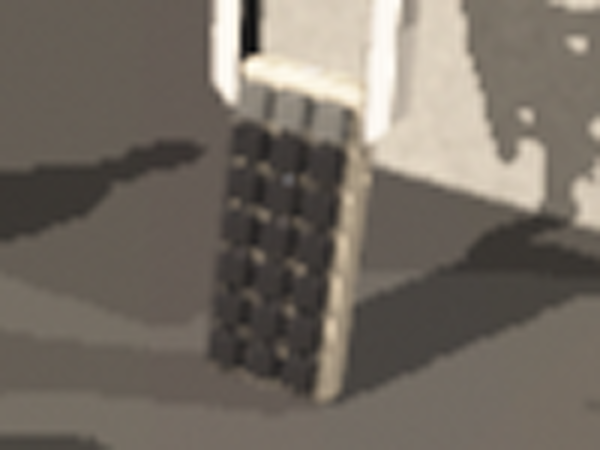

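The crop shows the keypad leaning past vertical (1.72 rad), keys facing out and up, foot near (320,400), and the grip slipped about 8 mm down. From here I press it down with a bit more grip so that foot friction turns it on.

```bash
python3 -m handwheel '[{"fingers":-0.2,"x":0,"y":0,"z":0,"spin":0},{"fingers":-0.2,"x":0,"y":0.002,"z":0,"spin":0},{"fingers":-0.2,"x":0,"y":0.004,"z":-0.004,"spin":0},{"fingers":-0.2,"x":0,"y":0.006,"z":-0.010,"spin":0},{"fingers":-0.2,"x":0,"y":0.008,"z":-0.017,"spin":0},{"fingers":-0.2,"x":0,"y":0.010,"z":-0.024,"spin":0},{"fingers":-0.2,"x":0,"y":0.013,"z":-0.031,"spin":0},{"fingers":-0.2,"x":0,"y":0.016,"z":-0.038,"spin":0},{"fingers":-0.2,"x":0,"y":0.019,"z":-0.045,"spin":0},{"fingers":-0.2,"x":0,"y":0.019,"z":-0.045,"spin":0}]' 12; python3 - <<'E'
from h import *
o=get_obs();p,d=cams.camera("side");n,e,nn,c=face(d,p,o["ee_pos"],.05);print(n,e,c,o["ee_pos"])
E
```

```text
time_s: 19.95
ee_pos: [0.5432, -0.0233, 0.1196]
eef_rot: [-1.571, -0.0, 0.05]
force: [-0.8, -2.7, 4.4]
grip_width: 0.0579
148 2.1070522068526776 [-0.00067029  0.05335156 -0.06613997] [ 0.54322442 -0.02333051  0.11961023]
```

```bash
python3 -m handwheel '[{"fingers":-0.2,"x":0,"y":0.004,"z":0,"spin":0},{"fingers":-0.2,"x":0,"y":0.009,"z":-0.001,"spin":0},{"fingers":-0.2,"x":0,"y":0.014,"z":-0.002,"spin":0},{"fingers":-0.2,"x":0,"y":0.019,"z":-0.003,"spin":0},{"fingers":-0.2,"x":0,"y":0.024,"z":-0.004,"spin":0},{"fingers":-0.2,"x":0,"y":0.029,"z":-0.005,"spin":0},{"fingers":-0.2,"x":0,"y":0.034,"z":-0.006,"spin":0},{"fingers":-0.2,"x":0,"y":0.039,"z":-0.007,"spin":0},{"fingers":-0.2,"x":0,"y":0.044,"z":-0.008,"spin":0},{"fingers":-0.2,"x":0,"y":0.049,"z":-0.008,"spin":0}]' 7; python3 - <<'E'
from h import *
o=get_obs();print(o["ee_pos"]);p,d=cams.camera("side");n,e,nn,c=face(d,p,o["ee_pos"],.05);print(n,e,c)
look("p6")
E
```

```text
time_s: 21.0
ee_pos: [0.5434, -0.0307, 0.07]
eef_rot: [-1.571, 0.001, 0.05]
force: [0.4, -1.5, 0.8]
grip_width: 0.0576
[ 0.54337763 -0.03072271  0.07001593]
221 2.683533516064646 [ 0.00037141  0.06791149 -0.03365385]
crop 298 146 [ 0.54301927 -0.03059359  0.06920756]
680
0.005 22 y [0.053  0.0547 0.057 ]
0.015 60 y [0.0536 0.0573 0.0594]
0.025 79 y [0.0383 0.0556 0.0592]
0.035 131 y [0.0218 0.0391 0.0523]
0.045 144 y [0.0035 0.0193 0.0329]
0.055 126 y [-0.0144 -0.0005  0.0096]
0.065 118 y [-0.0311 -0.0182 -0.0092]
```

View pics/p6.png

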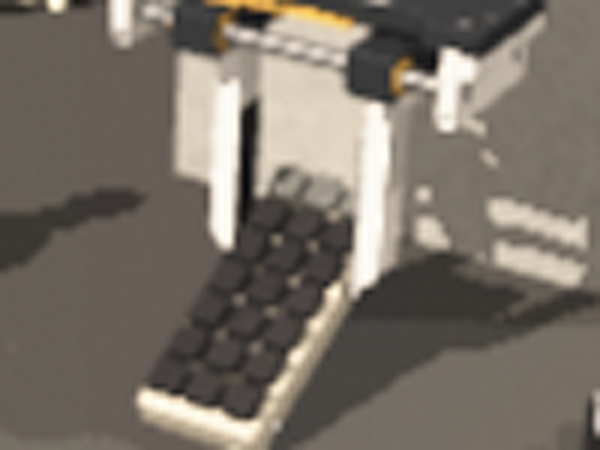

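The crop shows the keypad on its way down: keys up, outer end on the desk at (210,425), 26° from flat. Continuing down.

```bash
python3 -m handwheel '[{"fingers":-0.2,"x":0,"y":0.005,"z":0,"spin":0},{"fingers":-0.2,"x":0,"y":0.011,"z":0,"spin":0},{"fingers":-0.2,"x":0,"y":0.017,"z":0,"spin":0},{"fingers":-0.2,"x":0,"y":0.023,"z":0,"spin":0},{"fingers":-0.2,"x":0,"y":0.029,"z":0,"spin":0},{"fingers":-0.2,"x":0,"y":0.034,"z":0,"spin":0},{"fingers":-0.2,"x":0,"y":0.039,"z":0,"spin":0},{"fingers":-0.2,"x":0,"y":0.043,"z":0,"spin":0},{"fingers":-0.2,"x":0,"y":0.047,"z":0,"spin":0},{"fingers":-0.2,"x":0,"y":0.047,"z":0,"spin":0}]' 7; python3 - <<'E'
from h import *
o=get_obs();print(o["ee_pos"]);p,d=cams.camera("side");n,e,nn,c=face(d,p,o["ee_pos"]+[0,0,.03],.05);print(n,e,c)
W=cloud("side",d);D=W-o["ee_pos"];m=(abs(D[...,0])<.022)&(W[...,2]>.012)&(W[...,2]<.06)&(D[...,1]>-.06)&(D[...,1]<.13)
Q=W[m]
for y in np.arange(-.08,.12,.015):
    k=abs(Q[:,1]-y)<.0075
    if k.sum()>3:print(round(y,3),k.sum(),np.percentile(Q[k,2],[10,50,90]).round(4))
E
```

```text
time_s: 22.1
ee_pos: [0.5435, -0.0307, 0.0234]
eef_rot: [-1.571, 0.0, 0.05]
force: [-0.3, -0.5, -1.5]
grip_width: 0.0579
[ 0.5435207  -0.03073892  0.02336542]
349 3.1396127616542815 [ 0.00022829  0.04181186 -0.02709368]
-0.065 11 [0.0253 0.0262 0.0278]
-0.05 38 [0.024  0.0265 0.0282]
-0.035 48 [0.0243 0.0263 0.0286]
-0.02 48 [0.0236 0.0263 0.0278]
-0.005 41 [0.0245 0.0266 0.0278]
0.01 44 [0.0244 0.0261 0.0276]
0.025 53 [0.0238 0.0261 0.0277]
0.04 46 [0.0244 0.0262 0.0278]
0.055 81 [0.0189 0.0255 0.0276]
0.07 60 [0.0136 0.0173 0.0235]
```

Flat, keys up: angle 3.14, top at 26 mm all along, N end at y≈0.07. Open, rise clear of the board edge, then check.

```bash
python3 -m handwheel '[{"fingers":0.4,"x":0,"y":0,"z":0,"spin":0},{"fingers":0.6,"x":0,"y":0,"z":0,"spin":0},{"fingers":0.6,"x":0,"y":0,"z":0,"spin":0},{"fingers":0.6,"x":0,"y":0,"z":0,"spin":0},{"fingers":0.6,"x":0,"y":-0.02,"z":0.02,"spin":0},{"fingers":0.6,"x":0,"y":-0.05,"z":0.06,"spin":0},{"fingers":0.6,"x":0,"y":-0.09,"z":0.10,"spin":0},{"fingers":0.6,"x":0,"y":-0.13,"z":0.14,"spin":0},{"fingers":0.6,"x":0,"y":-0.16,"z":0.17,"spin":0},{"fingers":0.6,"x":0,"y":-0.16,"z":0.17,"spin":0}]' 7; python3 - <<'E'
from h import *
o=get_obs();print(o["ee_pos"])
n_=np.array([-.05,.9987]);t=np.array([.9987,.05]);foot=np.array([.55,-.1697])
for n in["side","scene"]:
    p,d=cams.camera(n);W=cloud(n,d)
    m=(W[...,2]>.02)&(W[...,2]<.035)&(W[...,0]>.49)&(W[...,0]<.60)&(W[...,1]>-.12)&(W[...,1]<.11)
    lab=cv2.connectedComponentsWithStats(m.astype(np.uint8));m=lab[1]==1+np.argmax(lab[2][1:,4])
    Q=W[m];r=cv2.minAreaRect((Q[:,:2]*1000).astype(np.float32));c=np.array(r[0])/1000-foot
    N=np.linalg.svd(Q-Q.mean(0),full_matrices=False)[2][2]
    print(n,m.sum(),np.median(Q[:,2]),r,"out",c@n_,"along",c@t,"tilt",np.degrees(np.arccos(abs(N[2]))))
    for nm,b in {"bottle":(.72,.85,.06,.16),"morse":(.31,.42,-.1,0),"mug":(.35,.47,.26,.4)}.items():
        k=(W[...,0]>b[0])&(W[...,0]<b[1])&(W[...,1]>b[2])&(W[...,1]<b[3])&(W[...,2]>.012)&(W[...,2]<.2)
        print(nm,np.percentile(W[k],[2,98],0).round(3).tolist())
    if n=="scene":cv2.imwrite("pics/end.png",p[:,:,::-1])
E
```

```text
time_s: 23.15
ee_pos: [0.5359, 0.1423, 0.1882]
eef_rot: [-1.569, -0.007, 0.054]
force: [0.2, -0.5, -0.4]
grip_width: 0.075
[0.53593967 0.14233267 0.18816054]
side 537 0.026119075792646385 ((542.033203125, -1.9889984130859375), (53.80195617675781, 133.7530975341797), 3.099571704864502) out 0.16789131712860106 along 0.0004291100402831869 tilt 1.3895183950952394
bottle [[0.741, 0.088, 0.016], [0.84, 0.153, 0.19]]
morse [[0.324, -0.076, 0.012], [0.401, -0.02, 0.042]]
mug [[0.369, 0.28, 0.016], [0.444, 0.386, 0.096]]
scene 803 0.024994679331023617 ((543.6065673828125, 1.3078079223632812), (55.95999526977539, 130.89398193359375), 1.832373857498169) out 0.17110516940292358 along 0.002165269241333008 tilt 0.48401197795512524
bottle [[0.752, 0.089, 0.019], [0.847, 0.156, 0.191]]
morse [[0.325, -0.082, 0.012], [0.401, -0.035, 0.043]]
mug [[0.37, 0.284, 0.015], [0.448, 0.386, 0.096]]
```

View pics/end.png

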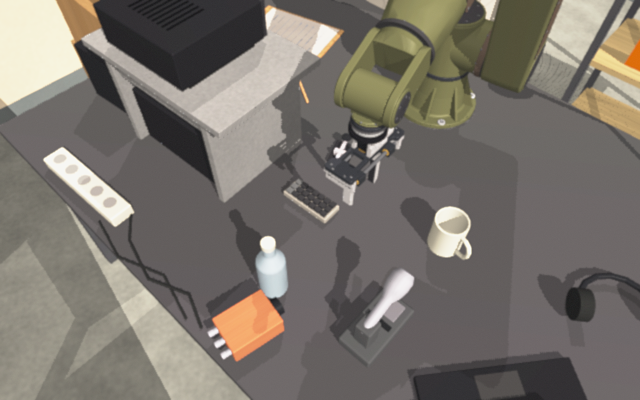

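The scene view shows the keypad lying keys up at (311,200) in front of the panel, gripper clear, bystanders where they were. Centre is 0.17 m out, so I hand in.

```bash
python3 -c "
from station import workorder
print(workorder.hand_in())"
```

```text
the job is handed in; nothing more can be done
None
```

The keypad now lies flat on the desk, keys up, beside the riser's side panel. I handed the job in at about 23 s of the 56 s allowed; the hand-in gave no verdict.

**How it was done:** I gripped the keypad lightly by its long sides at the outer end and tipped it up on its inner short end. I then held it with that end against the panel, carried it out, took it past upright and lowered it onto its back under control.

**Panel contact:** This is the weakest point.
- **Posture:** the board's overhang kept the gripper too far out for the keypad to stand upright against the panel. It touched with its foot corner, held about 20 mm off the desk and slightly turned, rather than standing freely on the desk.
- **Margin:** the tilt was 0.935 rad, against a limit of 0.9. The centre was about 83 mm high by calculation, within the 50 to 100 mm band.
- **Force:** about 4 N outward on the tool at the end of a hold of about half a second. Its moment pointed to the foot as the contact. I had no direct reading of keypad-to-riser force.

**Slips on the way:** The first approach stopped short of the panel, so I backed out and reduced the tilt. Later the foot slid on the desk and the pads slipped along the case. The keypad was never dropped.

**Last checks:**

| Check | Result |
|---|---|
| Flatness | within about 1.4° |
| Top height | 25–26 mm |
| Centre out from panel | 0.168 m (side camera), 0.171 m (scene camera); limit 0.2 m |
| Centre along panel | within 3 mm of the middle |
| Mug and Morse key | no movement seen beyond measurement scatter |
| Bottle | some edge readings shifted up to about 25 mm, which I put down to a wider measuring window; unmoved in the picture |
| Microphone | judged from the picture only; looks unmoved |
| Gripper | clear of everything |

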